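# Fit a guide plate on a hat-mount stand and hold its rod through both bushings

## Robot

A 6-joint arm with a two-finger parallel gripper is mounted at the origin on the work surface. World frame = base frame: x ahead of the robot, y to its left, z up, the work surface at z = 0. Lengths are in m, angles in rad, forces in N, time in s.
With the tool pointing down it reaches from about 0.25 to 0.775 m from the base axis. Payload 4 kg.
Tool frame: the origin (TCP) lies on the front face of the gripper's body, between the roots of the fingers; the fingertips stand 73 mm ahead of it and the grasp point (between the pads) lies 54 mm ahead of it; z points along the fingers, x is the direction in which the jaws open and shut, and the axes are right-handed (so a half turn about z gives the same grasp; the last joint's range is limited). The gripper opens to 85 mm and grips with 20 to 120 N. Pads are 22 mm wide; open, the fingers measure 114 mm over their backs; the gripper's body (76 mm by 85 mm) begins 54 mm behind the grasp point. The pads swing forward as they close: fully open they stand 13 mm farther back than shut.
Start: joints at [1.1, 0.087, 1.371, -0, 1.684, -0.103], TCP at [0.198, 0.513, 0.304] pointing down, gripper open.
Joint ranges: [-3.1, 3.1], [-0.76, 2.03], [0.27, 2.55], [-1.08, 4.22], [0.17, 2.65], [-2.57, 2.57]. Speed limits (rad/s): [2.79, 2.79, 3.14, 3.14, 3.14, 3.14].

## Interface

Orientations are given as a 3x3 rotation matrix whose columns are the frame's x, y, z axes.
In Python, from plant import manip, telemetry, optics, ticket gives the robot as it stands. Calls block until the motion is done:
- manip.reach(position, orientation): joint-space move of the TCP to a pose.
- manip.line_to(position, rot=None, velocity=0.15): straight line of the TCP; rot=None keeps the orientation; velocity is the mean speed in m/s.
- manip.goto_joints(angles): joint-space move.
- manip.command_gripper(opening, force=None): finger opening in m; force is the grip in N (None keeps the last); returns when the fingers have stopped.
- manip.sleep(seconds).
- manip.ik(position, orientation): joint angles nearest the present ones, or None.
- telemetry.read_state(): the state.
- optics.capture(name): name is "side" or "top"; returns a dict with "img" (480x640x3 uint8, red, green, blue), "vertical_fov" (degrees; the focal length in pixels is half the picture's height over the tangent of half this angle, whatever the lens; pixels are square), "cx", "cy" (the principal point, pixels), "R" (3x3) and "t" (3): a world point X has camera coordinates R X + t. Camera axes: x right, y down, z forward; pixel columns grow to the right and rows downward; lengths in m; the calibration is good to about 2 mm. A picture is of the moment at which its call begins. There is no depth.
A pose or a line that the arm cannot do raises manip.PlanningError and nothing moves.
- ticket.job_done(): hands the job in, once; it reports no verdict.
The state is a dict: "clock": time; "joint_pos": joint angles; "qd": joint speeds; "tau": joint torques, N m; "position": TCP position; "ee_rot": TCP orientation; "wrist_force": force on the tool from outside, world axes, zero at the start; "wrist_torque": the same for the moment, N m; "finger_gap": finger opening in m.
Only numpy, scipy, OpenCV 4.12 (cv2) and the standard library are available. Lean on these libraries where they do the work, as an engineer would, in place of code of your own. Each camera call takes 0.05 s, during which the arm holds its last target.

## Task

Assemble the hat-display mount: lower the aluminium guide plate (the one with the square collar) over the two upright pins of the stand, without dropping it, until it lies flush on both uprights, and let go of it. Then take the long steel rod by its wooden grip out of its holder and thread it, foot first, down through the plate's collar and on through the stand's lower bushing. Finish while still holding the rod still in the gripper, its foot hanging about half-way between the lower bushing and the base, not resting on the base; leave everything else on the table where it is.

Things in the scene. Friction and masses are not known exactly. Their poses are not given: they have to be found in the camera images.
- stand: Fixed stand. Origin: centre of the underside of its grey base, 170 (x) x 90 (y) x 8 mm; z up. Two aluminium uprights, 30 (x) x 60 (y) mm, at x = -50 and +50 mm, flat tops at z = 100 mm; on the middle of each a steel pin, diameter 10 mm, 22 mm high, its last 8 mm tapering to 5 mm. A cross bar 70 x 40 mm, z = 45 to 60 mm, holds the lower bushing at x = y = 0. Open towards +y and -y.
- seat (a point): The point on the stand's axis (x = y = 0) at the height of the uprights' tops, z = 100 mm above the table, where the centre of the plate's underside comes to lie; same axes as the stand.
- lower_bush (a point): Centre of the lower bushing's upper mouth, on the stand's axis, 60 mm above the table: a vertical through hole of diameter 16 mm, 15 mm deep (lower mouth 45 mm above the table). Below it is free space down to the base's top, 8 mm above the table.
- plate: Loose aluminium guide plate, about 260 g, flat on the table: 140 (x) x 70 (y) x 8 mm; origin at the centre of its underside, z up. Holes of diameter 13 mm at x = -50 and +50 mm take the stand's pins (either way round). In its middle a square collar, 34 x 34 mm, sides along x and y, up to z = 36 mm, with a bore of diameter 16 mm right through collar and plate: the upper bushing.
- plate_collar (a point): Middle of the plate's collar, on its axis, 22 mm above the plate's underside and 14 mm below the collar's top; same axes as the plate. Grip the collar here across its y faces: the opening fingers then stay clear of the pins.
- rod_grip (a point): Centre of the long rod's wooden grip. The rod (about 150 g) stands upright in holder_a: steel shaft, diameter 12 mm, 135 mm long, foot tapering to 7 mm over its last 7 mm; on top a round wooden grip, diameter 26 mm, 50 mm tall. This point is on the axis, 160 mm above the foot, 25 mm below the top; z points up along the rod.
- rod_foot (a point): The lower end of the long rod's foot, on its axis, 160 mm below rod_grip.
- holder_a: The fixed wooden holder block of the long rod, 60 x 60 x 45 mm, origin at the centre of its underside; a hole of diameter 13.5 mm and 35 mm deep in the middle of its top, so the rod's foot stands 10 mm above the table and must rise 35 mm to come clear.
- holder_b: The like holder block (60 x 60 x 45 mm, fixed) of the short rod, which is not wanted.
- short_rod: A shorter rod (12 mm diameter, shaft 75 mm long, topped by a flat wooden disc of diameter 44 mm, 12 mm thick), standing in holder_b; origin at its foot. Not wanted: leave alone.
- tape: Bystander: roll of paper tape lying flat, diameter 64 mm, 22 mm high; origin at the centre of its underside.
- jar: Bystander: closed glass jar, diameter 60 mm, 75 mm high; origin at the centre of its underside.
- brush: Bystander: brush with a wooden handle, lying flat; origin under its middle.
- driver: Bystander: screwdriver with a black handle, lying flat; origin under its middle.
- tin: Bystander: closed round steel tin, diameter 64 mm, 30 mm high; origin at the centre of its underside.

How it is judged:
On the way, in this order (a step that is already met when the one before it is completed fails the run):
1. the plate lies flush on both uprights over the pins and is let go (x of plate in the frame of seat between -0.004 and 0.004 m and y of plate in the frame of seat between -0.004 and 0.004 m and z of plate in the frame of seat between -0.002 and 0.002 m and angle between the z axis of plate and the z axis of stand, either way round below 0.03 rad and angle between plate's own z axis and vertical below 0.1 rad and angle between the x axis of plate and the x axis of stand, either way round below 0.1 rad and contact force between the fingers and plate below 0.2 N and linear speed of plate below 0.02 m/s), for 0.2 s.
2. the held rod's foot has come out below the plate's bore, on the stand's axis (z of rod_foot in the frame of seat below -0.005 m and x of rod_foot in the frame of seat between -0.01 and 0.01 m and y of rod_foot in the frame of seat between -0.01 and 0.01 m and x of plate in the frame of seat between -0.004 and 0.004 m and y of plate in the frame of seat between -0.004 and 0.004 m and z of plate in the frame of seat between -0.002 and 0.002 m and angle between the z axis of plate and the z axis of stand, either way round below 0.03 rad and angle between plate's own z axis and vertical below 0.1 rad and angle between the x axis of plate and the x axis of stand, either way round below 0.1 rad and contact force between the fingers and rod above 0.5 N), for 0.05 s.
At the end, for the whole second after the job is handed in: Plate flush on the uprights over both pins (2 mm, 0.03 rad); rod through collar and lower bushing, foot 11 to 42 mm above the table (3 mm clear of bushing and base), within 6 mm of the axis and 0.08 rad of upright, held still in the fingers (over 1 N), with nothing else carrying it (x of plate in the frame of seat between -0.004 and 0.004 m and y of plate in the frame of seat between -0.004 and 0.004 m and z of plate in the frame of seat between -0.002 and 0.002 m and angle between the z axis of plate and the z axis of stand, either way round below 0.03 rad and angle between plate's own z axis and vertical below 0.1 rad and angle between the x axis of plate and the x axis of stand, either way round below 0.1 rad and x of rod_foot in the frame of lower_bush between -0.006 and 0.006 m and y of rod_foot in the frame of lower_bush between -0.006 and 0.006 m and z of rod_foot in the frame of stand between 0.011 and 0.042 m and angle between the z axis of rod_foot and the z axis of stand, either way round below 0.08 rad and contact force between the fingers and rod above 1 N and linear speed of rod below 0.02 m/s and angular speed of rod below 0.2 rad/s); the arm keeps its last pose, push and grip.
It fails at once if the plate is dropped (falls at over 0.5 m/s out of the fingers) (contact force between the fingers and plate below 0.1 N and linear speed of plate above 0.5 m/s).
It fails at once if a bystander (short rod, tape, jar, brush, screwdriver or tin) is moved by over 30 mm (distance of any of short_rod, tape, jar, brush, driver, tin from where it was at the start of the episode above 0.03 m).
It also fails if it takes over 72 s, if anything falls off the work surface, if the arm or the gripper's body presses on something with over 40 N, if the wrist force passes 120 N, or if a joint passes its speed limit or range.

## Working session

There is one attempt and no reset: what is moved stays moved. The work goes in short steps, each a Python script; the robot and the scene stay as the last script left them, time stands still between calls to the robot, and variables do not carry over. Pictures are saved under pics/ and viewed, and the job is handed in when it is done.

```bash
ls; mkdir -p pics
python3 - <<'E'
from plant import manip, telemetry, optics, ticket
import cv2,numpy as np
for n in("side","top"):
    c=optics.capture(n); cv2.imwrite(f"pics/{n}0.png",c["img"][:,:,::-1]); np.savez(f"{n}0.npz",**c)
    print(n,c["vertical_fov"],c["cx"],c["cy"],c["R"],c["t"], [k for k in c])
print(telemetry.read_state()["clock"])
E
```

```text
pics
side 46.19789795487179 331.46292228031405 240.15853492628315 [[ 0.99475218 -0.10218713  0.00508824]
 [-0.05993004 -0.62226013 -0.78051311]
 [ 0.0829246   0.77611218 -0.6251187 ]] [-0.53875881  0.14237658  1.48190195] ['img', 'vertical_fov', 'cx', 'cy', 'R', 't']
top 57.097343232974104 319.27440003899864 237.1217019356349 [[ 0.02741999 -0.99953088  0.01364443]
 [-0.98885258 -0.02912038 -0.14602254]
 [ 0.14635137 -0.00948839 -0.98918716]] [0.01238176 0.58032268 1.09034029] ['img', 'vertical_fov', 'cx', 'cy', 'R', 't']
0.1
```

View pics/side0.png

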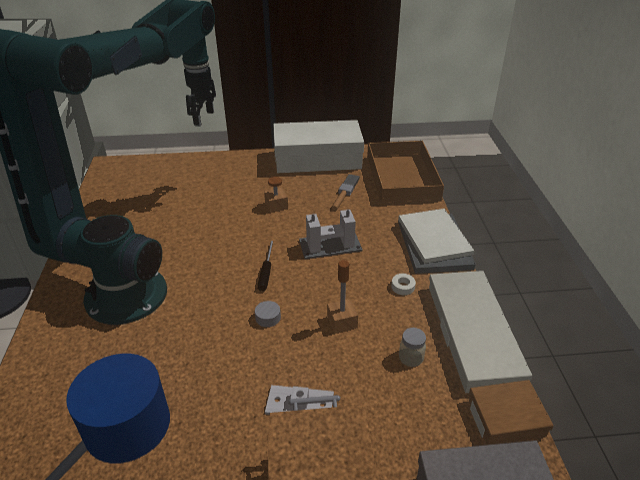

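View pics/top0.png

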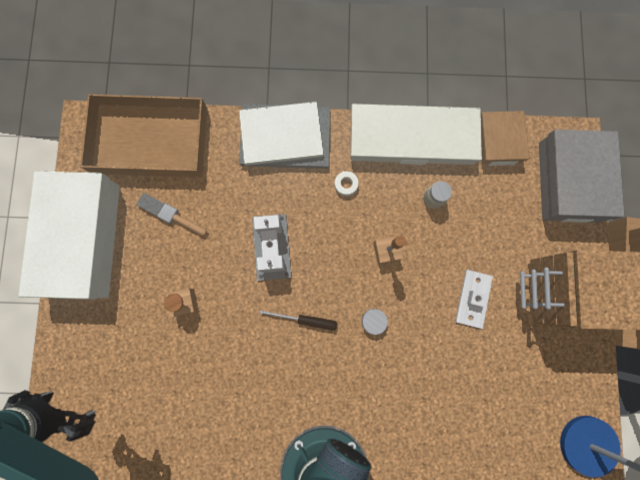

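The top view shows the stand at about (270,247), the plate at (475,299), the long rod's grip at (398,243), and the robot base at (325,460). Next I zoom in on the key items.

Run:
```python
import cv2,numpy as np
t=cv2.imread("pics/top0.png");s=cv2.imread("pics/side0.png")
def crop(im,x,y,w,h,k):return cv2.resize(im[y:y+h,x:x+w],None,fx=k,fy=k,interpolation=cv2.INTER_CUBIC)
def tile(im,specs):
    return np.hstack([crop(im,x,y,66,90,4) for x,y in specs])
cv2.imwrite("pics/ztop.png",tile(t,[(238,202),(445,255),(365,215)]))
cv2.imwrite("pics/zside.png",np.hstack([crop(s,x,y,88,88,3) for x,y in [(288,180),(260,355),(305,250)]]))
```

```text
(no output)
```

View pics/ztop.png

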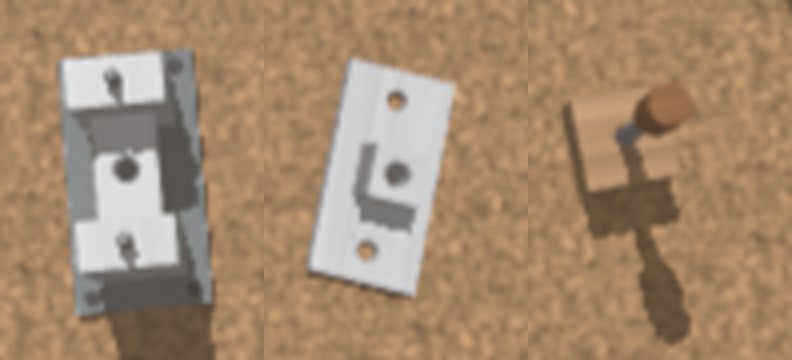

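View pics/zside.png

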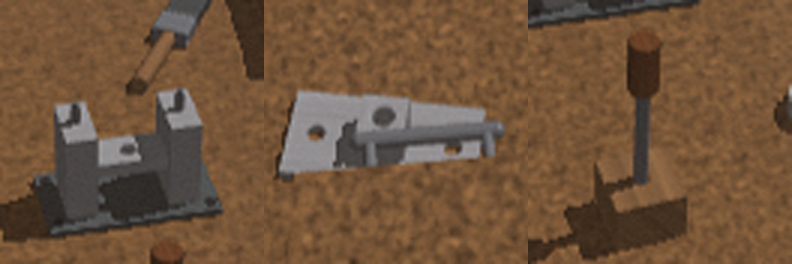

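```bash
cat > h.py <<'E'
import cv2,numpy as np
def load(n):
    c=dict(np.load(n,allow_pickle=True)); return {k:(v if v.ndim else float(v)) for k,v in c.items()}
def f(c): return 240/np.tan(np.radians(float(c["vertical_fov"]))/2)
def ray(c,u,v):
    d=np.array([(u-c["cx"])/f(c),(v-c["cy"])/f(c),1.]); R=np.array(c["R"]);return -R.T@np.array(c["t"]),R.T@d
def onz(c,p,z):
    o,d=ray(c,*p); return o+d*(z-o[2])/d[2]
def proj(c,X):
    q=np.array(c["R"])@np.array(X)+np.array(c["t"]);return np.array([c["cx"]+f(c)*q[0]/q[2],c["cy"]+f(c)*q[1]/q[2]])
def tri(c1,p1,c2,p2):
    o1,d1=ray(c1,*p1);o2,d2=ray(c2,*p2);d1=d1/np.linalg.norm(d1);d2=d2/np.linalg.norm(d2)
    A=np.stack([d1,-d2],1);s=np.linalg.lstsq(A,o2-o1,rcond=None)[0]
    a,b=o1+s[0]*d1,o2+s[1]*d2;return (a+b)/2,np.linalg.norm(a-b)
def blobs(img,mask,box,k=6):
    "sub-pixel centroids in upscaled crop; mask: fn(upscaled float rgb)->bool"
    x,y,w,h=box
    im=cv2.resize(img[y:y+h,x:x+w],None,fx=k,fy=k,interpolation=cv2.INTER_CUBIC).astype(int)
    m=mask(im).astype(np.uint8)
    cs,_=cv2.findContours(m,cv2.RETR_CCOMP,cv2.CHAIN_APPROX_NONE)
    out=[]
    for q in cs:
        a=cv2.contourArea(q)/k/k
        if a<2: continue
        mm=cv2.moments(q);cen=np.array([mm["m10"],mm["m01"]])/mm["m00"]
        r=cv2.minAreaRect(q)
        conv=lambda p:(np.array(p)+.5)/k-.5+[x,y]
        out.append((a,conv(cen),conv(r[0]),np.array(r[1])/k,conv(cv2.boxPoints(r))))
    return sorted(out,key=lambda o:-o[0])
grey=lambda im:(im.max(2)-im.min(2))
E
python3 - <<'E'
from h import *
np.set_printoptions(precision=4,suppress=True)
t=load("top0.npz");s=load("side0.npz")
print("camtop",-t["R"].T@t["t"],"camside",-s["R"].T@s["t"])
I=t["img"].astype(np.uint8)
print("plate bright")
for b in blobs(I,lambda m:(m.min(2)>140)&(grey(m)<35),(448,262,55,75)): print(b[0],b[1],b[2],b[3],"\n",np.array([onz(t,p,.008) for p in b[4]]))
print("dark")
for b in blobs(I,lambda m:(m.max(2)<120)&(grey(m)<40),(448,262,55,75)): print(b[0],b[1],onz(t,b[1],.036))
print("brownholes")
for b in blobs(I,lambda m:(grey(m)>45),(462,268,27,60)): print(b[0],b[1],onz(t,b[1],.008))
print("stand bright")
for b in blobs(I,lambda m:(m.min(2)>150)&(grey(m)<35),(248,205,46,80)): print(b[0],b[1],b[3],onz(t,b[2],.1),"\n",b[4])
print("stand dark")
for b in blobs(I,lambda m:(m.max(2)<110)&(grey(m)<40),(258,235,22,18)): print(b[0],b[1],b[3],onz(t,b[1],.06))
print("grip")
for b in blobs(I,lambda m:(m[:,:,0]>100)&(grey(m)>60),(388,230,22,24)): print(b[0],b[1],b[3])
E
```

```text
camtop [0.4139 0.0396 1.1631] camside [ 0.4216 -1.1166  1.0402]
plate bright
1477.1944444444443 [473.9209 298.736 ] [473.9986 298.7151] [28.1235 55.2172] 
 [[ 0.371  -0.3275  0.008 ]
 [ 0.5118 -0.3589  0.008 ]
 [ 0.4992 -0.4314  0.008 ]
 [ 0.3587 -0.3987  0.008 ]]
117.09722222222223 [473.2674 304.5551] [472.383 303.28 ] [23.5402 12.5192] 
 [[ 0.4388 -0.3446  0.008 ]
 [ 0.4569 -0.3727  0.008 ]
 [ 0.4065 -0.4043  0.008 ]
 [ 0.3886 -0.3763  0.008 ]]
26.625 [477.7314 297.9216] [477.7    297.8167] [5.5902 5.9628] 
 [[ 0.4398 -0.3786  0.008 ]
 [ 0.4471 -0.3927  0.008 ]
 [ 0.4344 -0.3989  0.008 ]
 [ 0.4271 -0.3848  0.008 ]]
17.569444444444446 [470.1863 317.1383] [470.0417 317.125 ] [4.4783 4.8319] 
 [[ 0.3864 -0.359   0.008 ]
 [ 0.3954 -0.3681  0.008 ]
 [ 0.3875 -0.3761  0.008 ]
 [ 0.3786 -0.367   0.008 ]]
17.180555555555554 [477.5775 279.6618] [477.5    279.6667] [4.4783 4.714 ] 
 [[ 0.4838 -0.3808  0.008 ]
 [ 0.4928 -0.3898  0.008 ]
 [ 0.4848 -0.398   0.008 ]
 [ 0.4758 -0.389   0.008 ]]
dark
54.59722222222222 [474.5194 307.4642] [ 0.4121 -0.3696  0.036 ]
15.375 [477.7088 297.8456] [ 0.436
[... 381 characters left out ...]
  0.008 ]
8.777777777777777 [469.9509 317.509 ] [ 0.386  -0.3673  0.008 ]
7.069444444444444 [477.2665 280.1985] [ 0.4829 -0.3888  0.008 ]
stand bright
540.6111111111111 [268.8911 256.1032] [29.74   26.5885] [0.5262 0.1527 0.1   ] 
 [[253.1518 240.5349]
 [279.6123 237.929 ]
 [282.5272 267.5257]
 [256.0666 270.1317]]
294.81944444444446 [265.61   221.4561] [13.1073 26.104 ] [0.6057 0.1619 0.1   ] 
 [[251.9638 216.1489]
 [277.9776 213.981 ]
 [279.0661 227.0431]
 [253.0523 229.2109]]
stand dark
30.333333333333332 [278.4194 241.4375] [17.8333  3.    ] [0.5631 0.1317 0.06  ]
17.76388888888889 [269.1403 243.876 ] [4.7703 4.6957] [0.5562 0.1548 0.06  ]
grip
426.0 [399.7483 240.3485] [23.8333 21.8333]
```

Run:
```python
from h import *
np.set_printoptions(precision=4,suppress=True)
t=load("top0.npz");s=load("side0.npz")
I=t["img"].astype(np.uint8);S=s["img"].astype(np.uint8)
# near upright/far upright by splitting
for box in [(250,210,34,21),(250,256.,36,18)]:
    box=tuple(int(v) for v in box)
    for b in blobs(I,lambda m:(m.min(2)>150)&(grey(m)<35),box):
        print("up",b[0],b[2],b[3],"\n",np.array([onz(t,p,.1) for p in b[4]]),onz(t,b[2],.1))
for b in blobs(I,lambda m:(grey(m)<38),(240,205,60,85)):
    if b[0]>500: print("base",b[0],b[3],"\n",b[4],"\n",np.array([onz(t,p,.008) for p in b[4]]))
print("side bushing")
for b in blobs(S,lambda m:(m.max(2)<95)&(grey(m)<40),(324,224,14,11)): print(b[0],b[1],b[3],onz(s,b[1],.06))
print("side upright tops")
for b in blobs(S,lambda m:(m.min(2)>125)&(grey(m)<35),(300,205,62,40)): print(b[0],b[1],b[2],b[3],onz(s,b[2],.1))
print("side plate bore")
for b in blobs(S,lambda m:(m.max(2)<110)&(grey(m)<40),(290,386,20,14)): print(b[0],b[1],b[3],onz(s,b[1],.036))
print("side grip")
for b in blobs(S,lambda m:(m[:,:,0]<130)&(grey(m)>25)&(m[:,:,2]<35),(330,255,28,32)): print(b[0],b[1],b[3],"\n",b[4])
print("top grip")
for b in blobs(I,lambda m:(m[:,:,0]-m[:,:,2]>50)&(m[:,:,2]<75),(388,230,22,24)): print(b[0],b[1],b[3])
def crop(im,x,y,w,h,k):return cv2.resize(im[y:y+h,x:x+w],None,fx=k,fy=k,interpolation=cv2.INTER_CUBIC)
o=np.hstack([crop(I,245,205,50,80,7),crop(I,370,225,50,80,7)])[:,:,::-1]
cv2.imwrite("pics/z2.png",o)
o=np.hstack([crop(S,295,205,72,55,5.5),crop(S,325,255,40,55,5.5)])[:,:,::-1]
cv2.imwrite("pics/z3.png",o)
```

```text
up 294.81944444444446 [265.5149 221.596 ] [13.1073 26.104 ] 
 [[0.6183 0.1956 0.1   ]
 [0.6256 0.1322 0.1   ]
 [0.5932 0.1282 0.1   ]
 [0.586  0.1913 0.1   ]] [0.6057 0.1619 0.1   ]
up 307.13888888888886 [268.6196 262.0549] [14.0866 26.4092] 
 [[0.5205 0.1836 0.1   ]
 [0.5272 0.1203 0.1   ]
 [0.4933 0.1163 0.1   ]
 [0.4866 0.1794 0.1   ]] [0.5069 0.1499 0.1   ]
base 2247.5416666666665 [69.9105 35.2805] 
 [[250.8638 216.1155]
 [286.0224 213.1856]
 [291.8282 282.8546]
 [256.6695 285.7845]] 
 [[0.636  0.212  0.008 ]
 [0.6467 0.1189 0.008 ]
 [0.4624 0.0967 0.008 ]
 [0.4522 0.1877 0.008 ]]
side bushing
39.93055555555556 [335.2683 229.3132] [10.1667  7.3333] [0.5675 0.1487 0.06  ]
9.88888888888889 [330.2438 229.3775] [2.8333 4.5   ] [0.5532 0.1497 0.06  ]
side upright tops
78.55555555555556 [325.9591 229.8609] [326.9806 229.6352] [ 8.332  13.7891] [0.5388 0.0978 0.1   ]
63.25 [314.5702 222.3449] [313.0558 221.0088] [12.7057 10.0563] [0.5039 0.1407 0.1   ]
58.84722222222222 [349.2423 217.9805] [347.8046 216.6782] [12.6582  9.8109] [0.603  0.1517 0.1   ]
21.0 [343.2042 212.5856] [343.435 212.998] [5.6872 5.6136] [0.5928 0.1705 0.1   ]
18.666666666666668 [308.6653 216.9334] [308.6667 217.25  ] [5.6667 4.5   ] [0.493  0.1595 0.1   ]
side plate bore
37.38888888888889 [299.5157 393.4628] [6.364  7.3068] [ 0.4337 -0.3828  0.036 ]
14.777777777777779 [303.9095 398.1455] [ 5.1741 15.763 ] [ 0.4423 -0.3955  0.036 ]
4.055555555555555 [289.9852 396.7662] [5.1667 1.    ] [ 0.4131 -0.3891  0.036 ]
side grip
164.51388888888889 [342.8421 273.3793] [11.1531 19.1372] 
 [[336.882  281.8265]
 [337.8259 262.7126]
 [348.9654 263.2627]
 [348.0215 282.3766]]
3.5833333333333335 [338.3107 275.7974] [0.8333 6.5   ] 
 [[337.9167 278.9167]
 [337.9167 272.4167]
 [338.75   272.4167]
 [338.75   278.9167]]
top grip
26.097222222222225 [398.0614 243.3437] [12.8926  9.3804]
3.875 [401.2279 237.7317] [1.796  4.3016]
```

View pics/z2.png

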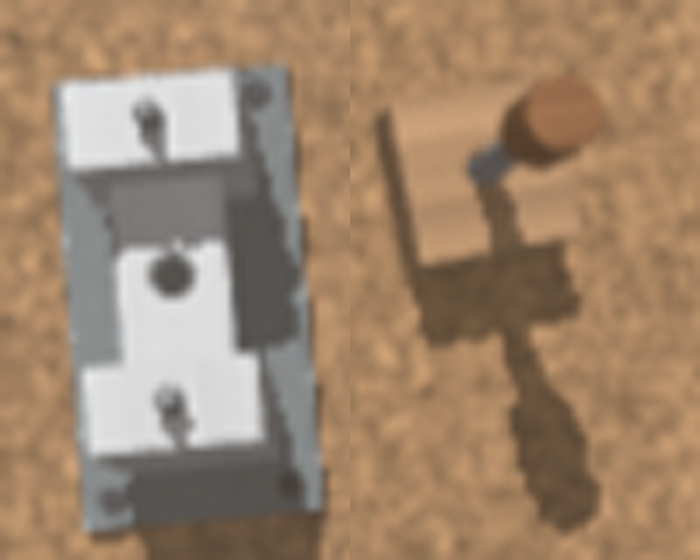

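View pics/z3.png

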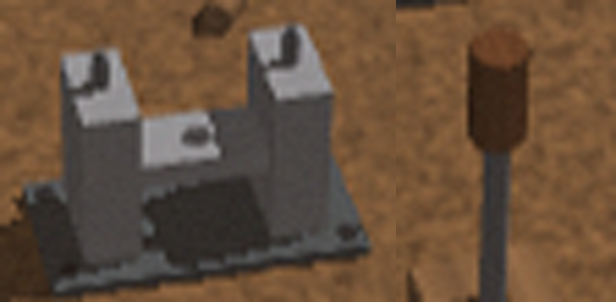

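```bash
cat >> h.py <<'E'
def down(a,sgn=1):
    "tool down, tool x at world angle a"
    x=np.array([np.cos(a),np.sin(a),0.])*sgn; z=np.array([0,0,-1.]); return np.stack([x,np.cross(z,x),z],1)
E
python3 - <<'E'
from h import *
from plant import manip,telemetry
np.set_printoptions(precision=3,suppress=True)
t=load("top0.npz");s=load("side0.npz")
for n,a,b in [("lamp top ctr",(590,447),(115,385)),("rack end",(563,303),(340,398)),("rack end2",(563,269),(340,398)),("rack endc",(563,303),(360,405)),
  ("grip top",(399.6,242.0),(344,263.5)),("short disc",(174,302),(275,182)),("shelf?",(620,350),(255,468))]:
    print(n,*tri(t,a,s,b))
print(telemetry.read_state()["ee_rot"])
P=[.4350,-.381];St=[.5545,.1525]
for sg in(1,-1):
  for nm,p,z,a in[("plate hi",P,.25,-12.6),("plate",P,.081,-12.6),("stand hi",St,.33,6.8),("stand",St,.181,6.8),("rod hi",(.54,-.085),.40,0),("rod",(.54,-.085),.224,0),("stand rod hi",St,.40,0),("rod45",St,.40,-45),("rodm45",St,.4,45)]:
    q=manip.ik(np.array([*p,z]),down(np.radians(a+90),sg)); print(sg,nm,q)
E
```

```text
lamp top ctr [ 0.14  -0.507  0.267] 0.02328360185439002
rack end [ 0.465 -0.512  0.191] 0.07596109831341762
rack end2 [ 0.503 -0.513  0.191] 0.001123670435201486
rack endc [ 0.483 -0.522  0.182] 0.11084590586182955
grip top [ 0.553 -0.149  0.19 ] 0.0020651996633998964
short disc [0.404 0.375 0.085] 0.002499566217755296
shelf? [ 0.341 -0.629  0.188] 0.022666678717388512
[[ 0.36   0.933 -0.001]
 [ 0.933 -0.36  -0.002]
 [-0.002 -0.    -1.   ]]
1 plate hi [-0.817  0.166  1.39  -0.     1.586 -2.168]
1 plate [-0.817  0.295  1.587 -0.     1.259 -2.168]
1 stand hi [ 0.17   0.14   1.261 -0.     1.74  -1.52 ]
1 stand [ 0.17   0.197  1.493 -0.     1.451 -1.52 ]
1 rod hi [-0.26   0.081  1.188 -0.     1.872 -1.831]
1 rod [-0.26   0.109  1.506 -0.     1.526 -1.831]
1 stand rod hi [ 0.17   0.146  1.117 -0.     1.878 -1.401]
1 rod45 [ 0.17   0.146  1.117 -0.     1.878 -0.616]
1 rodm45 [ 0.17   0.146  1.117 -0.     1.878 -2.186]
-1 plate hi [-0.817  0.166  1.39  -0.     1.586  0.973]
-1 plate [-0.817  0.295  1.587 -0.     1.259  0.973]
-1 stand hi [ 0.17   0.14   1.261 -0.     1.74   1.622]
-1 stand [ 0.17   0.197  1.493 -0.     1.451  1.622]
-1 rod hi [-0.26   0.081  1.188 -0.     1.872  1.311]
-1 rod [-0.26   0.109  1.506 -0.     1.526  1.311]
-1 stand rod hi [ 0.17   0.146  1.117 -0.     1.878  1.741]
-1 rod45 [ 0.17   0.146  1.117 -0.     1.878  2.526]
-1 rodm45 [ 0.17   0.146  1.117 -0.     1.878  0.955]
```

Run:
```python
from h import *
t=cv2.imread("pics/top0.png");s=cv2.imread("pics/side0.png")
def crop(im,x,y,w,h,k):return cv2.resize(im[y:y+h,x:x+w],None,fx=k,fy=k,interpolation=cv2.INTER_CUBIC)
cv2.imwrite("pics/r1.png",crop(t,440,230,200,130,4));cv2.imwrite("pics/r2.png",crop(s,220,360,140,120,5))
```

```text
(no output)
```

View pics/r1.png

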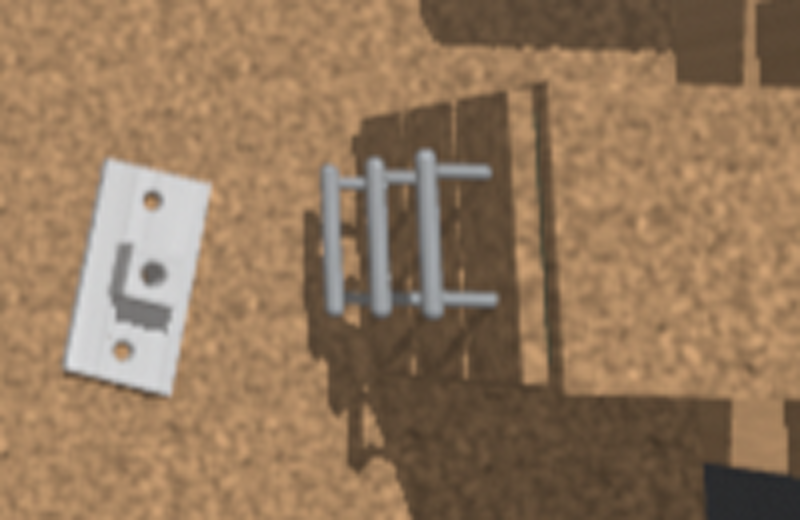

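View pics/r2.png

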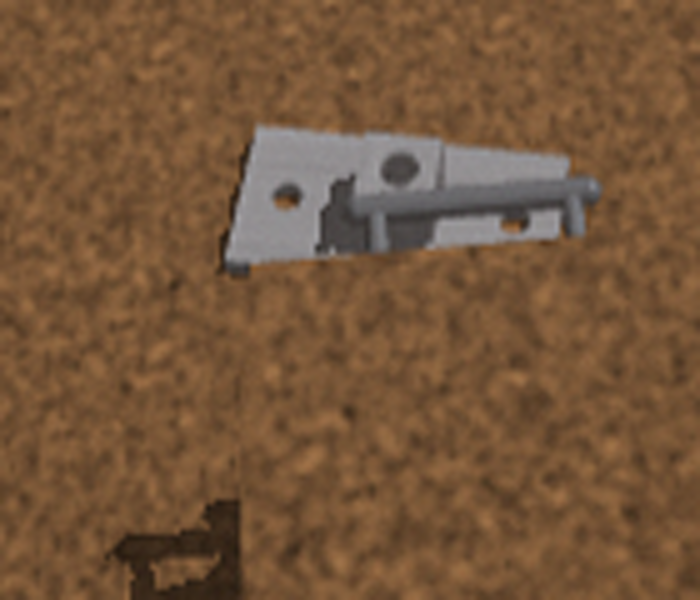

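Run:
```python
from h import *
np.set_printoptions(precision=3,suppress=True)
t=load("top0.npz");s=load("side0.npz")
for x,y0,y1,x2 in [(522.5,272.5,307,524),(533.5,270.5,307.5,535),(546.5,268.5,308,548)]:
    print(*tri(t,(x,y0),s,(339,397.8)),*tri(t,(x2,y1),s,(290.5,401.2)))
    for z in (.1,.2,.3,.4): print(z,onz(t,(x,y0),z),onz(t,(x2,y1),z),proj(s,onz(t,(x,y0),z)))
```

```text
[ 0.503 -0.458  0.115] 0.010768788161802559 [ 0.415 -0.458  0.116] 0.0021252711362813913
0.1 [ 0.499 -0.465  0.1  ] [ 0.417 -0.466  0.1  ] [334.419 405.888]
0.2 [ 0.491 -0.418  0.2  ] [ 0.416 -0.418  0.2  ] [328.037 353.798]
0.3 [ 0.483 -0.37   0.3  ] [ 0.416 -0.37   0.3  ] [321.334 299.088]
0.4 [ 0.475 -0.323  0.4  ] [ 0.416 -0.323  0.4  ] [314.286 241.557]
[ 0.504 -0.474  0.137] 0.005060187109623682 [ 0.415 -0.473  0.138] 0.0014601995720662925
0.1 [ 0.505 -0.492  0.1  ] [ 0.416 -0.492  0.1  ] [338.828 417.635]
0.2 [ 0.496 -0.442  0.2  ] [ 0.416 -0.442  0.2  ] [332.011 363.768]
0.3 [ 0.488 -0.392  0.3  ] [ 0.416 -0.392  0.3  ] [324.871 307.35 ]
0.4 [ 0.479 -0.342  0.4  ] [ 0.415 -0.342  0.4  ] [317.386 248.197]
[ 0.505 -0.491  0.162] 0.0005654609774652429 [ 0.415 -0.49   0.162] 0.0009110771057109721
0.1 [ 0.51  -0.524  0.1  ] [ 0.416 -0.523  0.1  ] [343.8   432.161]
0.2 [ 0.501 -0.471  0.2  ] [ 0.416 -0.47   0.2  ] [336.466 376.059]
0.3 [ 0.492 -0.418  0.3  ] [ 0.415 -0.417  0.3  ] [328.812 317.503]
0.4 [ 0.483 -0.365  0.4  ] [ 0.415 -0.364  0.4  ] [320.815 256.329]
```

```bash
cat >> h.py <<'E'
def snap(optics,tag,crops={}):
    r={}
    for n in("side","top"):
        c=optics.capture(n); np.savez(f"{n}_{tag}.npz",**c); r[n]=c
        cv2.imwrite(f"pics/{n}_{tag}.png",c["img"][:,:,::-1])
    return r
def zoom(tag,sb,tb,h=440):
    o=[]
    for n,b in(("side",sb),("top",tb)):
        x,y,w,hh=b; im=cv2.imread(f"pics/{n}_{tag}.png")[y:y+hh,x:x+w]
        k=min(h/hh,390/w); im=cv2.resize(im,None,fx=k,fy=k,interpolation=cv2.INTER_CUBIC)
        o.append(cv2.copyMakeBorder(im,0,h-im.shape[0],0,4,cv2.BORDER_CONSTANT))
    cv2.imwrite(f"pics/zm_{tag}.png",np.hstack(o))
E
python3 - <<'E'
from h import *
from plant import manip,telemetry,optics
np.set_printoptions(precision=3,suppress=True)
t=load("top0.npz");print("rod hole",onz(t,(389.6,249.3),.045))
s0=telemetry.read_state(); p=s0["position"]
manip.line_to([p[0],p[1],.37],velocity=.3)
R=down(np.radians(-12.6+90),-1)
manip.reach(np.array([.4352,-.3805,.25]),R)
manip.command_gripper(.06)
manip.line_to([.4352,-.3805,.135],velocity=.1)
st=telemetry.read_state();print(st["clock"],st["position"],st["wrist_force"],st["finger_gap"])
snap(optics,"a");zoom("a",(250,330,110,90),(430,240,90,100))
E
```

```text
rod hole [ 0.553 -0.152  0.045]
5.4 [ 0.436 -0.381  0.136] [ 0.13  -0.54   0.525] 0.059790433065287536
```

View pics/zm_a.png

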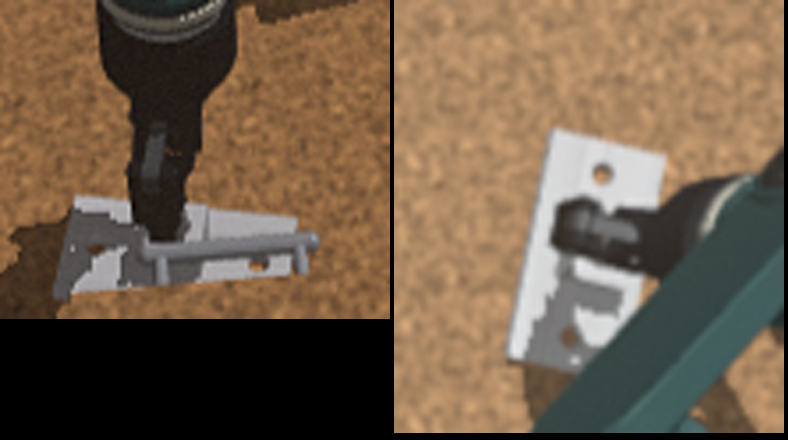

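Run:
```python
from h import *
s=load("side_a.npz");t=load("top_a.npz")
a=np.radians(77.4);d=np.array([np.cos(a),np.sin(a),0])*.035
for X in ([.436,-.381,.065],np.array([.436,-.381,.065])-d,np.array([.436,-.381,.065])+d,[.436,-.381,.036]): print(proj(s,X),(proj(s,X)-[250,330])*390/110, (proj(t,X)-[430,240])*390/90+[394,0])
```

```text
[300.1392003  384.24472093] [177.76625562 192.32219237] [624.02503749 251.12764241]
[297.40242079 398.2137149 ] [168.06312824 241.84862556] [683.90187399 266.26723113]
[302.75308137 370.90302177] [187.03365215 145.01980445] [564.235018   236.01000498]
[300.5432651  392.68291835] [179.19884899 222.23943779] [605.20494081 251.60269005]
```

Run:
```python
from h import *
from plant import manip,telemetry,optics
np.set_printoptions(precision=3,suppress=True)
def st():
    s=telemetry.read_state();print(round(s["clock"],2),s["position"],s["wrist_force"],round(s["finger_gap"],4));return s
for z in (.11,.095,.082):
    manip.line_to([.4352,-.3805,z],velocity=.06); s=st()
    if abs(s["wrist_force"][2])>6: print("STOP");break
else:
    manip.command_gripper(.03,force=60); st()
    snap(optics,"b");zoom("b",(250,330,110,90),(430,240,90,100))
```

```text
6.07 [ 0.435 -0.38   0.109] [0.456 0.84  0.353] 0.06
6.47 [ 0.435 -0.38   0.094] [0.391 0.472 0.45 ] 0.0597
6.83 [ 0.435 -0.38   0.081] [-0.121  0.091  0.146] 0.0599
7.18 [ 0.435 -0.381  0.083] [-0.974  0.308  1.044] 0.0332
```

View pics/zm_b.png

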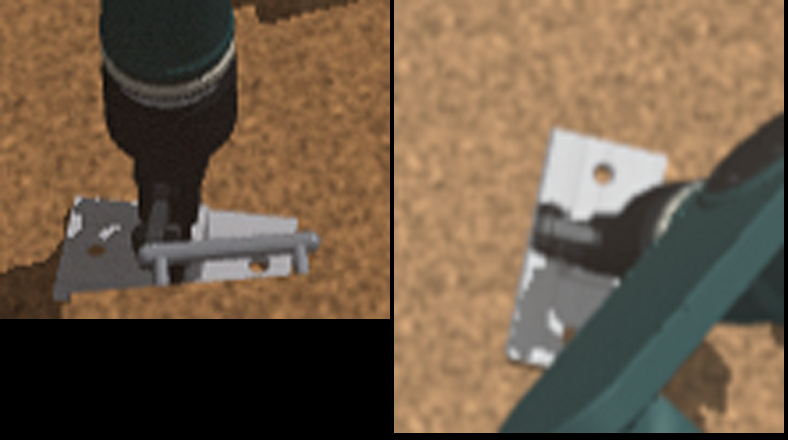

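Run:
```python
from h import *
from plant import manip,telemetry,optics
np.set_printoptions(precision=4,suppress=True)
def st():
    s=telemetry.read_state();print(round(s["clock"],2),s["position"],s["wrist_force"],s["wrist_torque"],round(s["finger_gap"],4));return s
manip.line_to([.4352,-.3805,.13],velocity=.08); st()
manip.line_to([.4352,-.3805,.34],velocity=.2); st()
R=down(np.radians(6.8+90),-1)
manip.reach(np.array([.5545,.1525,.34]),R); st()
manip.line_to([.5545,.1525,.235],velocity=.12);manip.sleep(.3); st()
snap(optics,"c");zoom("c",(280,150,100,120),(220,180,100,120))
```

```text
8.03 [ 0.4351 -0.3803  0.1299] [-0.3858 -0.2355 -2.9642] [-0.0247 -0.0524  0.0541] 0.0331
9.23 [ 0.4349 -0.3802  0.338 ] [-0.2455  0.6002 -3.0658] [ 0.0252 -0.0523  0.0423] 0.0333
11.2 [0.5548 0.1515 0.34  ] [ 0.351  -0.6593 -3.7546] [ 0.0049 -0.0129 -0.0057] 0.033
12.53 [0.5547 0.1526 0.2357] [-0.0227 -0.5529 -3.3143] [-0.0445 -0.0312 -0.0038] 0.0332
```

View pics/zm_c.png

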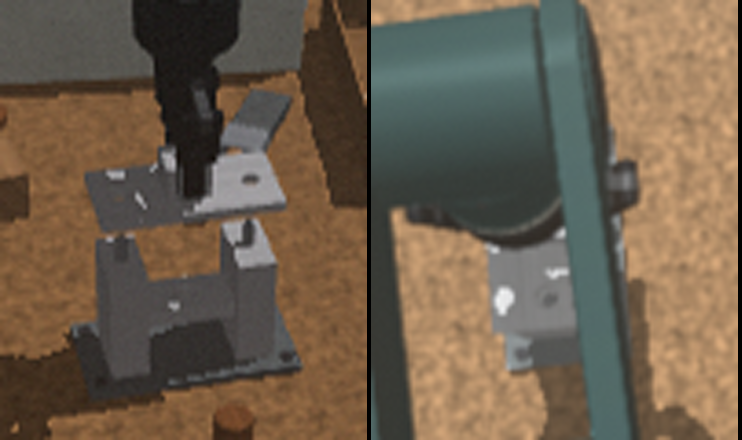

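Run:
```python
from h import *
np.set_printoptions(precision=4,suppress=True)
s=load("side_c.npz");t=load("top_c.npz")
S=s["img"].astype(np.uint8);T=t["img"].astype(np.uint8)
zt=.1527+.008
print("side R hole")
for b in blobs(S,lambda m:m.max(2)<95,(342,194,13,10)): print(b[0],b[1],b[3],onz(s,b[1],zt))
print("top near hole")
for b in blobs(T,lambda m:m.max(2)<100,(262,256,12,11)): print(b[0],b[1],b[3],onz(t,b[1],zt))
o=cv2.resize(S[185:265,295:365],None,fx=8,fy=7,interpolation=cv2.INTER_CUBIC);cv2.imwrite("pics/d1.png",o[:,:,::-1])
o=cv2.resize(np.clip(T[220:290,245:300].astype(float)*1.6,0,255).astype(np.uint8),None,fx=8,fy=8,interpolation=cv2.INTER_CUBIC);cv2.imwrite("pics/d2.png",o[:,:,::-1])
```

```text
side R hole
4.388888888888888 [347.7969 198.3019] [1.4763 3.7011] [0.6019 0.1547 0.1607]
top near hole
2.194444444444444 [268.615  261.2268] [1.3333 2.5   ] [0.5034 0.1437 0.1607]
```

View pics/d1.png

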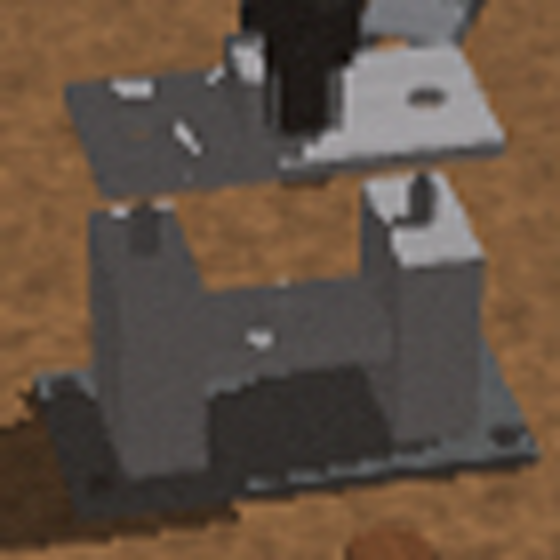

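View pics/d2.png

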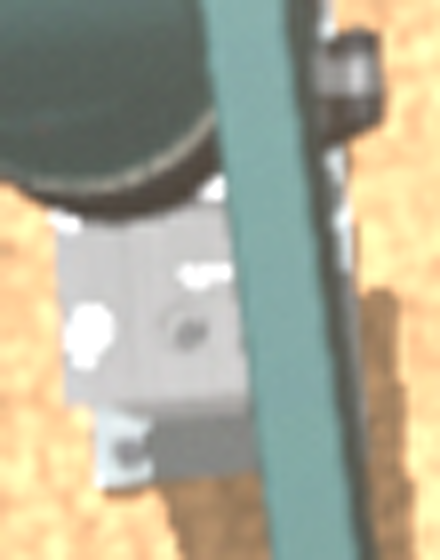

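Run:
```python
from h import *
np.set_printoptions(precision=4,suppress=True)
s=load("side_c.npz");t=load("top0.npz")
print("side pinR base",onz(s,(347.3,216),.1),"tip",onz(s,(347.6,210),.122),"hole",onz(s,(348.0,198.4),.1607))
print("side pinL tip", onz(s,(312.9,214.3),.122))
print("top near pin tip",onz(t,(268.6,261),.122),"far",onz(t,(265.8,219.6),.122),"hole",onz(t,(267.9,260.7),.1607))
# corners of plate in side: front edge
zt=.1607
for n,p in(("BL",(303.2,197)),("FL",(308.3,213.2)),("FR",(357.5,206.4)),("BR",(352.8,191))):print(n,onz(s,p,zt))
```

```text
side pinR base [0.602  0.1551 0.1   ] tip [0.6021 0.1534 0.122 ] hole [0.6024 0.1542 0.1607]
side pinL tip [0.5039 0.1423 0.122 ]
top near pin tip [0.5074 0.1478 0.122 ] far [0.6066 0.1589 0.122 ] hole [0.5046 0.1454 0.1607]
BL [0.48   0.1727 0.1607]
FL [0.4887 0.0954 0.1607]
FR [0.6233 0.1139 0.1607]
BR [0.6204 0.1893 0.1607]
```

Run:
```python
from h import *
np.set_printoptions(precision=4,suppress=True)
s=load("side_c.npz");t=load("top_c.npz");t0=load("top0.npz");s0=load("side0.npz")
print("hole",*tri(t,(267.9,260.7),s,(312.0,203.5)))
print("pin",*tri(t,(268.6,261),s,(312.9,214.3)),*tri(t,(265.8,219.6),s,(347.6,210)))
print("bush",*tri(t,(269.14,243.88),s0,(330.3,229.3)))
print("NL corner",onz(t,(253.05,270.2),.1607))
T=t["img"].astype(float);T0=t0["img"].astype(float)
a=np.hstack([T0[205:290,245:297],T[205:290,245:297]]);o=cv2.resize(np.clip(a*1.3,0,255).astype(np.uint8),None,fx=7,fy=7,interpolation=cv2.INTER_CUBIC)
cv2.imwrite("pics/d3.png",o[:,:,::-1])
S=s["img"].astype(float);a=np.clip(S[185:235,295:365]*2,0,255).astype(np.uint8);cv2.imwrite("pics/d4.png",cv2.resize(a,None,fx=11,fy=11,interpolation=cv2.INTER_CUBIC)[:,:,::-1])
```

```text
hole [0.5036 0.1459 0.1562] 0.0027366373642853676
pin [0.5061 0.1482 0.1178] 0.0034850176993214744 [0.6051 0.1593 0.1181] 0.004369731239455
bush [0.5553 0.1552 0.0562] 0.00281699859238565
NL corner [0.482  0.178  0.1607]
```

View pics/d3.png

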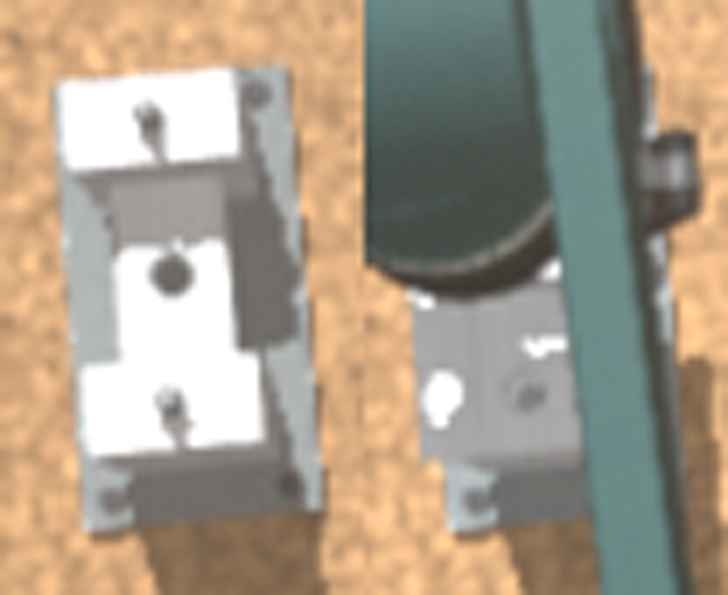

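View pics/d4.png

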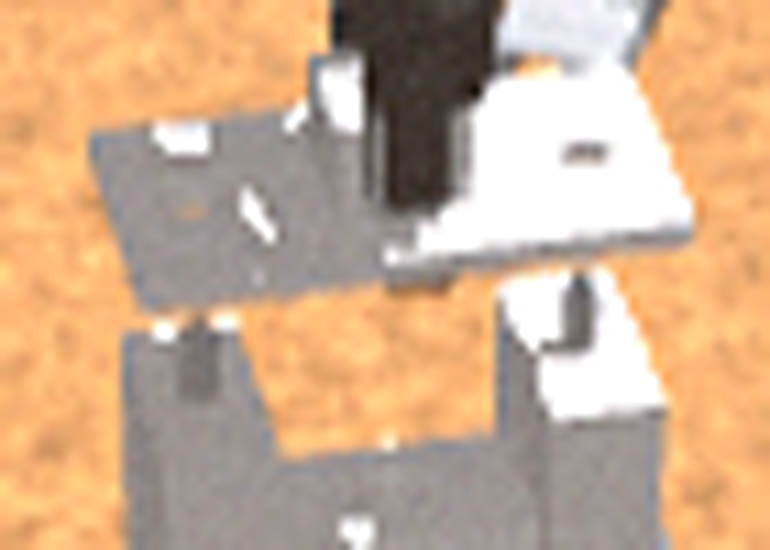

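Run:
```python
from h import *
from plant import manip,telemetry,optics
np.set_printoptions(precision=4,suppress=True)
def st():
    s=telemetry.read_state();print(round(s["clock"],2),s["position"],s["wrist_force"],s["wrist_torque"],round(s["finger_gap"],4));return s
x,y=.5555,.1551
manip.line_to([x,y,.215],velocity=.06);manip.sleep(.2);f0=st()
for z in (.207,.203,.200,.197,.194):
    manip.line_to([x,y,z],velocity=.03);manip.sleep(.1);s=st()
    if abs(s["wrist_force"][2]-f0["wrist_force"][2])>6: print("STOP");break
snap(optics,"d");zoom("d",(290,180,80,80),(235,195,75,90))
```

```text
13.31 [0.5557 0.1551 0.2155] [-0.3017  0.7635 -3.7477] [ 0.0271 -0.0033  0.0184] 0.033
13.82 [0.5555 0.1551 0.207 ] [ 0.2323  0.0711 -2.9788] [ 0.0278 -0.002   0.0416] 0.033
14.21 [0.5555 0.1551 0.2029] [-0.0455 -0.4641 -3.4001] [-0.085   0.0211 -0.0108] 0.033
14.56 [0.5555 0.1551 0.1999] [ 0.3642  0.3843 -2.7399] [-0.0152 -0.0269  0.0163] 0.0328
14.91 [0.5555 0.1551 0.1969] [-0.5898  0.4212 -2.5974] [-0.008   0.003   0.0192] 0.0334
15.26 [0.5555 0.1551 0.1939] [-0.3914 -0.1165 -2.555 ] [ 0.0288 -0.0394  0.0546] 0.0327
```

View pics/zm_d.png

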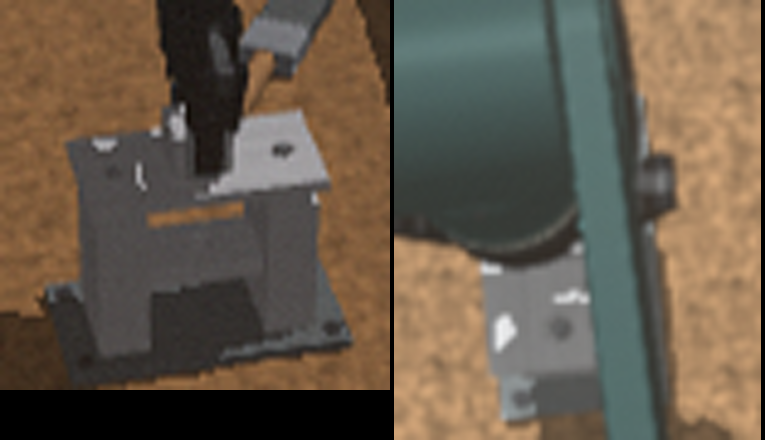

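The pins are inside the holes with no side load, so I keep lowering until the plate touches.

Run:
```python
from h import *
from plant import manip,telemetry,optics
np.set_printoptions(precision=4,suppress=True)
def st():
    s=telemetry.read_state();print(round(s["clock"],2),s["position"],s["wrist_force"],s["wrist_torque"],round(s["finger_gap"],4));return s
x,y=.5555,.1551
for z in (.190,.187,.185,.184,.183,.182,.181,.180):
    manip.line_to([x,y,z],velocity=.02);manip.sleep(.1);s=st()
    if s["wrist_force"][2]>1.5 : print("CONTACT");break
snap(optics,"e");zoom("e",(290,180,80,80),(235,195,75,90))
```

```text
15.81 [0.5555 0.1551 0.19  ] [-0.2416 -0.5883 -3.6568] [-0.0269 -0.055  -0.0236] 0.0329
16.21 [0.5555 0.1551 0.1869] [-0.9938  0.4095 -2.4191] [-0.026  -0.0157 -0.0036] 0.0327
16.56 [0.5555 0.1551 0.185 ] [ 0.6607  0.585  -3.0266] [0.0102 0.0296 0.0096] 0.0332
16.91 [0.5555 0.1551 0.184 ] [-0.1589 -0.4837 -3.2825] [ 0.0171  0.0079 -0.0048] 0.0333
17.26 [0.5555 0.1551 0.183 ] [-1.0286 -0.4573 -2.5949] [-0.0017 -0.0177  0.0089] 0.033
17.61 [0.5557 0.1551 0.1825] [-0.4726 -0.2912  0.5442] [ 0.036   0.1126 -0.0035] 0.0326
17.96 [0.5557 0.1551 0.1825] [-2.5751 -0.5139  5.9313] [-0.1248  0.4287  0.0295] 0.0333
CONTACT
```

View pics/zm_e.png

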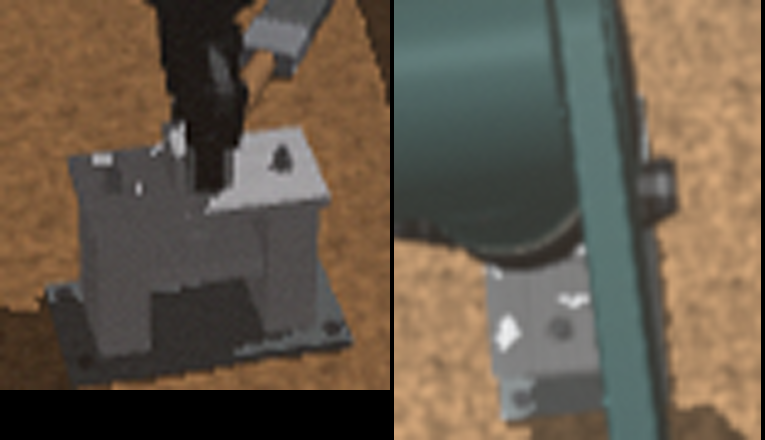

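Run:
```python
from h import *
from plant import manip,telemetry,optics
np.set_printoptions(precision=4,suppress=True)
def st():
    s=telemetry.read_state();print(round(s["clock"],2),s["position"],s["wrist_force"],s["wrist_torque"],round(s["finger_gap"],4));return s
t0=load("top0.npz");s0=load("side0.npz")
I=t0["img"].astype(np.uint8)
for b in blobs(I,lambda m:(m[:,:,0]>120)&(m[:,:,2]<90)&(m[:,:,0]-m[:,:,2]>60),(390,232,18,18)): print("griptop",b[0],b[1],b[2],b[3],onz(t0,b[2],.195))
print(onz(t0,(400.3,240.6),.195),onz(t0,(389.2,248.8),.045))
manip.line_to([.5557,.1551,.1822],velocity=.02)
manip.command_gripper(.06);manip.sleep(.3);st()
manip.line_to([.5557,.1551,.32],velocity=.12);st()
manip.reach(np.array([.553,-.151,.33]),down(np.radians(90),-1));st()
snap(optics,"f");zoom("f",(280,180,110,160),(235,195,180,90))
```

```text
griptop 107.27777777777777 [400.5747 240.5284] [398.889  242.3512] [13.2932 14.6431] [ 0.5506 -0.1467  0.195 ]
[ 0.5547 -0.1498  0.195 ] [ 0.5544 -0.1507  0.045 ]
18.98 [0.5557 0.1551 0.1822] [-0.1079  0.4249  1.0684] [-0.0527 -0.0004 -0.0454] 0.0598
20.28 [0.5554 0.155  0.3187] [-0.9547 -1.0303 -0.3826] [-0.0195  0.038  -0.0116] 0.0599
21.46 [ 0.5532 -0.15    0.3299] [-0.4898  1.242  -0.5994] [-0.0064  0.079  -0.0093] 0.0602
```

View pics/zm_f.png

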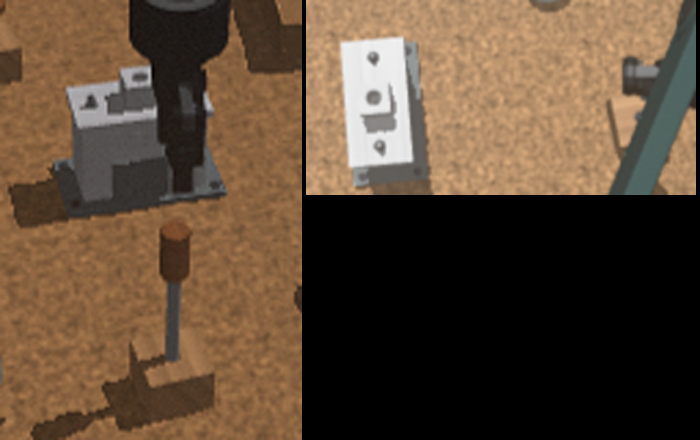

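View pics/top_f.png

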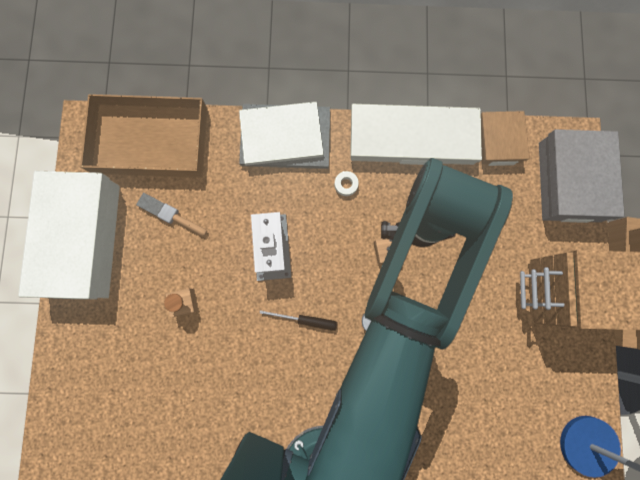

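The plate is seated: both pins show through its holes at top-view (266,222) and (269,262), and the bore is at (267,240). Now I grasp the rod.

Run:
```python
from h import *
from plant import manip,telemetry,optics
np.set_printoptions(precision=4,suppress=True)
def st():
    s=telemetry.read_state();print(round(s["clock"],2),s["position"],s["wrist_force"],s["wrist_torque"],round(s["finger_gap"],4));return s
t=load("top_f.npz");s=load("side_f.npz")
for b in blobs(t["img"].astype(np.uint8),lambda m:(m.max(2)<140),(261,234,12,11)): print("bore top",b[0],b[1],b[3],onz(t,b[1],.136))
for b in blobs(s["img"].astype(np.uint8),lambda m:(m.max(2)<115),(325,204,12,8)): print("bore side",b[0],b[1],b[3],onz(s,b[1],.136))
for b in blobs(t["img"].astype(np.uint8),lambda m:(m.min(2)>150)&(grey(m)<35),(245,205,45,80)): print(b[0],b[3],onz(t,b[2],.108),"\n",np.array([onz(t,p,.108) for p in b[4]]))
x,y=.5542,-.150
manip.line_to([x,y,.30],velocity=.1);st()
for z in(.26,.24,.223):
    manip.line_to([x,y,z],velocity=.07);q=st()
    if abs(q["wrist_force"][2])>6: print("STOP");break
else:
    manip.command_gripper(.02,force=80);manip.sleep(.2);st()
snap(optics,"g");zoom("g",(290,200,110,140),(360,200,80,90))
```

```text
bore top 22.75 [265.5904 239.4831] [5.3333 5.1667] [0.5566 0.1556 0.136 ]
bore side 15.263888888888888 [335.4367 207.5318] [7.8333 2.5   ] [0.5673 0.1489 0.136 ]
bore side 11.930555555555555 [330.4498 207.6311] [2.8333 5.3333] [0.5535 0.1497 0.136 ]
1705.0694444444443 [59.5301 30.0856] [0.554  0.1547 0.108 ] 
 [[0.623  0.1993 0.108 ]
 [0.6304 0.1267 0.108 ]
 [0.4862 0.1109 0.108 ]
 [0.4792 0.1822 0.108 ]]
119.09722222222223 [16.084  16.1518] [0.5412 0.1502 0.108 ] 
 [[0.5543 0.1745 0.108 ]
 [0.5654 0.1374 0.108 ]
 [0.528  0.126  0.108 ]
 [0.517  0.163  0.108 ]]
31.166666666666668 [6.1667 6.1667] [0.5604 0.1586 0.108 ] 
 [[0.5527 0.1657 0.108 ]
 [0.5677 0.1664 0.108 ]
 [0.5682 0.1515 0.108 ]
 [0.5532 0.1508 0.108 ]]
19.52777777777778 [6.0104 4.8319] [0.5051 0.1475 0.108 ] 
 [[0.5059 0.1567 0.108 ]
 [0.5143 0.1489 0.108 ]
 [0.5044 0.1383 0.108 ]
 [0.496  0.1461 0.108 ]]
17.291666666666668 [4.9497 4.714 ] [0.6047 0.16   0.108 ] 
 [[0.6047 0.1683 0.108 ]
 [0.6132 0.1606 0.108 ]
 [0.6048 0.1517 0.108 ]
 [0.5963 0.1594 0.108 ]]
3.847222222222222 [3.5895 2.7811] [0.4665 0.175  0.108 ] 
 [[0.4676 0.1804 0.108 ]
 [0.4719 0.1754 0.108 ]
 [0.4654 0.1697 0.108 ]
 [0.4611 0.1747 0.108 ]]
22.01 [ 0.5541 -0.1495  0.2993] [ 0.1448 -0.6563 -0.4081] [-0.0432  0.0234 -0.023 ] 0.0602
22.73 [ 0.5543 -0.1501  0.26  ] [ 0.2008 -0.1898  0.2896] [-0.0235 -0.0062  0.0364] 0.0598
23.17 [ 0.5539 -0.1499  0.239 ] [ 0.1937 -0.1432  0.4899] [-0.0441 -0.0029  0.0417] 0.0599
23.56 [ 0.5538 -0.1499  0.222 ] [ 0.3607  0.0439 -0.8059] [-0.0186 -0.0299  0.0027] 0.0602
24.18 [ 0.5545 -0.1501  0.2237] [ 0.1241 -0.2148  3.8231] [ 0.0163 -0.0497  0.0752] 0.0244
```

View pics/zm_g.png

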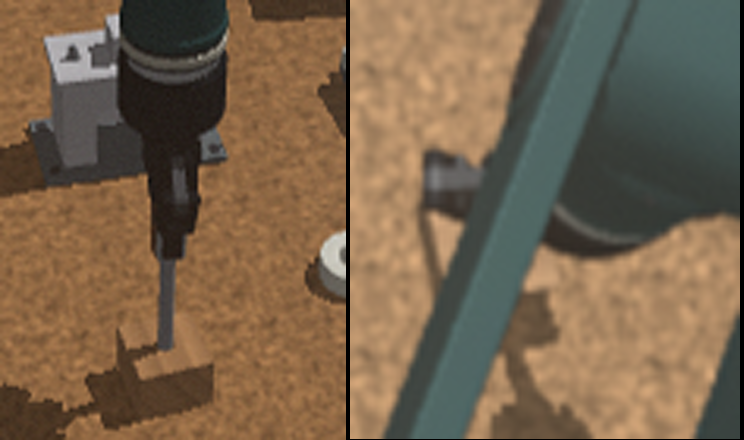

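Run:
```python
from h import *
from plant import manip,telemetry,optics
np.set_printoptions(precision=4,suppress=True)
def st():
    s=telemetry.read_state();print(round(s["clock"],2),s["position"],s["wrist_force"],s["wrist_torque"],round(s["finger_gap"],4));return s
x,y=.5545,-.1501
manip.line_to([x,y,.24],velocity=.05);st()
manip.line_to([x,y,.275],velocity=.08);st()
manip.line_to([x,y,.39],velocity=.15);st()
manip.reach(np.array([.556,.1553,.39]),down(np.radians(90),-1));manip.sleep(.4);st()
manip.line_to([.556,.1553,.365],velocity=.08);manip.sleep(.3);st()
snap(optics,"h");zoom("h",(285,120,90,150),(225,185,90,90))
```

```text
24.77 [ 0.5544 -0.15    0.2401] [-0.376   0.8806 -1.0269] [ 0.0133 -0.0074 -0.0221] 0.0245
25.36 [ 0.5545 -0.1501  0.2755] [ 0.5752  0.684  -1.8439] [ 0.0095  0.0099 -0.0429] 0.0247
26.27 [ 0.5543 -0.1501  0.3886] [ 0.2912  0.3092 -1.567 ] [-0.017  -0.0016 -0.0133] 0.0242
27.84 [0.5562 0.1547 0.39  ] [ 0.3563 -0.1448 -1.1822] [ 0.0045  0.0358 -0.0116] 0.0242
28.61 [0.5561 0.1553 0.3656] [-0.2354 -0.027  -1.2458] [0.0017 0.0172 0.0107] 0.0242
```

View pics/zm_h.png

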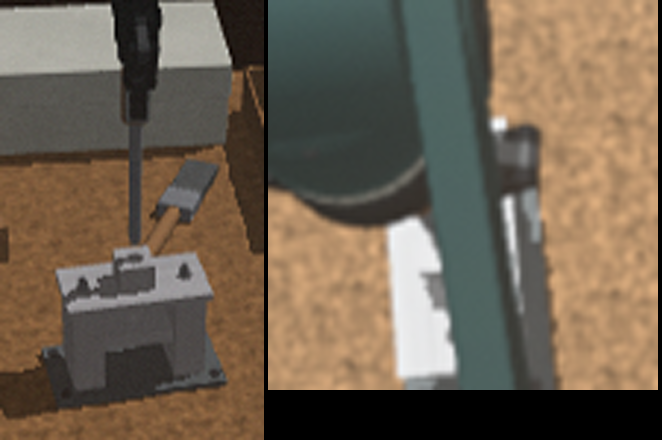

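View pics/side_h.png

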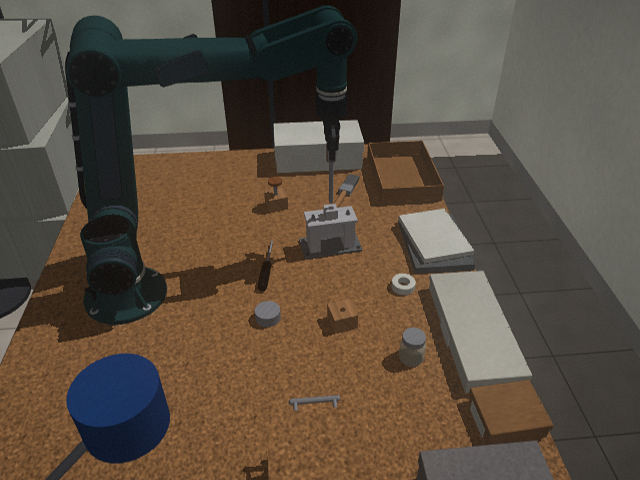

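Run:
```python
from h import *
np.set_printoptions(precision=4,suppress=True)
s=load("side_h.npz");S=s["img"]
k=6;im=cv2.resize(S[155:215,318:345],None,fx=18,fy=9,interpolation=cv2.INTER_CUBIC);cv2.imwrite("pics/rod.png",np.clip(im*1.5,0,255)[:,:,::-1])
for z in (.152,.17,.2,.25,.28): print(z,proj(s,[.5561,.1553,z]),proj(s,[.5535,.1497,z]))
```

```text
0.152 [331.219  201.6828] [330.4866 202.892 ]
0.17 [331.2507 196.2762] [330.513  197.4782]
0.2 [331.3044 187.0878] [330.5578 188.277 ]
0.25 [331.397  171.2605] [330.635  172.4261]
0.28 [331.4545 161.4418] [330.6829 162.5919][ WARN:0@0.069] global loadsave.cpp:1063 imwrite_ Unsupported depth image for selected encoder is fallbacked to CV_8U.
```

View pics/rod.png

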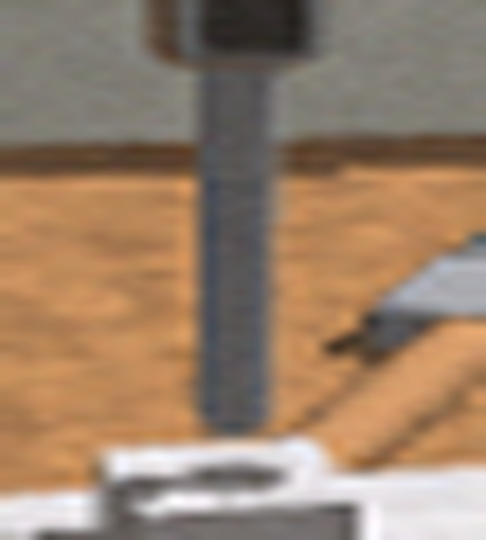

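Foot column 330.5 lines up with the bore at 330.5, and the shaft is upright. I'm threading it down with force checks.

Run:
```python
from h import *
from plant import manip,telemetry,optics
np.set_printoptions(precision=4,suppress=True)
def st():
    s=telemetry.read_state();print(round(s["clock"],2),s["position"],s["wrist_force"],s["wrist_torque"],round(s["finger_gap"],4));return s
x,y=.556,.1553
for z in(.355,.349,.343,.335,.325,.315,.305,.295,.285,.278):
    manip.line_to([x,y,z],velocity=.04);manip.sleep(.08);q=st()
    f=q["wrist_force"]
    if f[2]>2.5 or np.hypot(f[0],f[1])>4: print("STOP");break
```

```text
29.19 [0.556  0.1553 0.3549] [-0.0666 -0.7014 -1.3635] [-0.0233  0.0058  0.012 ] 0.0243
29.57 [0.556  0.1553 0.3489] [-0.3737 -0.0505 -0.8911] [ 0.0326 -0.0018  0.0202] 0.0242
29.96 [0.556  0.1553 0.3429] [-0.5292 -0.4047 -1.2374] [-0.0076  0.0214  0.0048] 0.0245
30.39 [0.556  0.1553 0.3349] [ 0.0539  0.5383 -1.736 ] [-0.0167  0.0408  0.0012] 0.0244
30.88 [0.556  0.1553 0.325 ] [-0.0834 -1.3977 -1.4254] [ 0.0209 -0.0048  0.0473] 0.0244
31.36 [0.556  0.1553 0.3149] [ 0.1598 -0.2946 -1.0782] [-0.0552  0.0118  0.0177] 0.0244
31.84 [0.556  0.1553 0.305 ] [ 0.0521 -0.1209 -1.6872] [ 0.0117 -0.0017  0.0142] 0.0243
32.33 [0.556  0.1553 0.295 ] [ 0.3886  0.2763 -0.8504] [0.0587 0.0167 0.0122] 0.0248
32.81 [0.556  0.1553 0.2849] [ 0.0547 -0.7264 -1.8719] [ 0.0053  0.0297 -0.0156] 0.0244
33.22 [0.556  0.1553 0.2779] [-0.0348  0.0161 -0.3912] [-0.0202  0.0198 -0.011 ] 0.0243
```

Run:
```python
from h import *
from plant import manip,telemetry,optics
np.set_printoptions(precision=4,suppress=True)
def st():
    s=telemetry.read_state();print(round(s["clock"],2),s["position"],s["wrist_force"],s["wrist_torque"],round(s["finger_gap"],4));return s
x,y=.556,.1553
for z in(.273,.269,.265,.260,.254,.248,.2405):
    manip.line_to([x,y,z],velocity=.03);manip.sleep(.1);q=st()
    f=q["wrist_force"]
    if f[2]>2.5 or np.hypot(f[0],f[1])>4: print("STOP");break
manip.sleep(.4);st()
snap(optics,"i");zoom("i",(285,140,90,130),(225,185,90,90))
```

```text
33.63 [0.556  0.1553 0.273 ] [-0.3185 -1.0622 -1.5483] [ 0.     -0.0198 -0.0004] 0.0244
34.02 [0.556  0.1553 0.2689] [ 0.8482 -0.2847 -1.245 ] [-0.0077 -0.0053  0.0017] 0.0242
34.4 [0.556  0.1553 0.2649] [-0.2554  0.9355 -0.4264] [-0.0099 -0.0107 -0.0069] 0.0247
34.82 [0.556  0.1553 0.2599] [ 0.5441  0.1969 -1.3138] [-0.0102  0.0379  0.0105] 0.0243
35.27 [0.556  0.1553 0.254 ] [-0.0969 -1.2253 -1.0035] [-0.0016  0.0583 -0.0517] 0.0248
35.72 [0.556  0.1553 0.248 ] [-0.1547 -1.1629 -1.3841] [-0.0081 -0.0287  0.0391] 0.0244
36.22 [0.556  0.1553 0.2405] [-0.4091 -0.269  -1.5775] [-0.0426  0.0373  0.0501] 0.0244
36.62 [0.556  0.1553 0.2406] [ 0.1866  0.6279 -0.9929] [-0.0029  0.0015 -0.0337] 0.0248
```

View pics/zm_i.png

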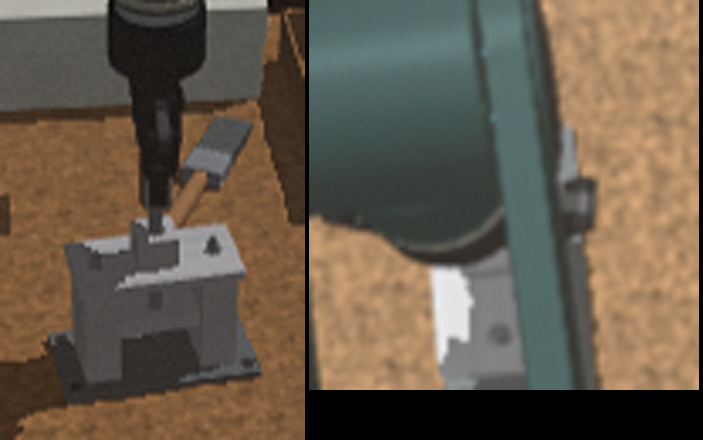

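Run:
```python
from h import *
s=load("side_i.npz");S=s["img"].astype(float)
cv2.imwrite("pics/fin.png",cv2.resize(np.clip(S[205:265,298:365]*2.6,0,255).astype(np.uint8),None,fx=9,fy=9,interpolation=cv2.INTER_CUBIC)[:,:,::-1])
for z in(.0267,.045,.06,.1):print(z,(proj(s,[.5535,.1497,z])-[298,205])*9)
```

```text
0.0267 [290.81845359 301.52999038]
0.045 [291.03702878 256.65844662]
0.06 [291.2185103  219.40190458]
0.1 [291.71298219 117.89122046]
```

View pics/fin.png

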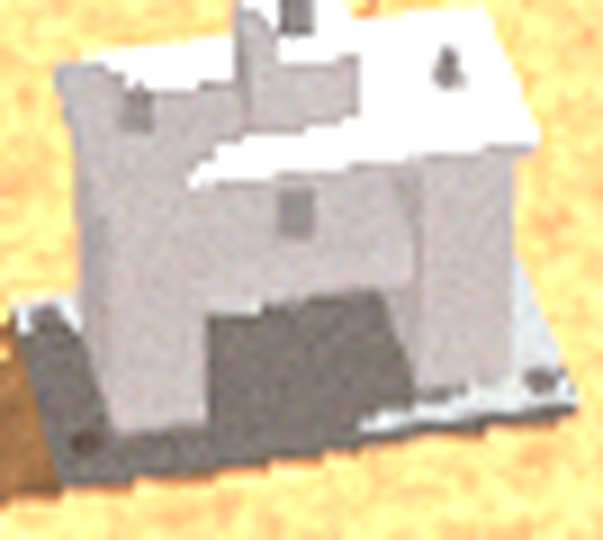

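The shaft shows between the plate and the cross bar at zoomed (296,210) and goes into the bushing mouth. The foot is hidden behind the bar. Both pins stand through the plate, so I'm handing in.

```bash
python3 -c "
from plant import ticket,telemetry
print(telemetry.read_state()['clock']);ticket.job_done()"
```

```text
36.7167
the job is handed in; nothing more can be done
```

The hat-display mount is assembled and handed in at 36.7 s. I gripped the plate by its collar, lowered it over both pins until it made contact, and let go. Then I lifted the long rod out of its holder and threaded it through the collar and the lower bushing, where the gripper still holds it.

**Last checks that passed:**
- **Plate:** it looks flush, with both pins visible through it. I measured contact at tool height 0.1825 m, against about 0.183 m expected.
- **Threading:** I felt no jamming or side load on the way down.
- **Rod:** its weight, about 1.2 N, hangs on the gripper alone. The gripper reads 24.4 mm open on the 26 mm grip.
- **Foot height:** about 27 mm above the table, worked out from the tool height.

**Not confirmed, or in disagreement:**
- **Foot:** it could not be seen directly at the end, because the cross bar and its shadow hide it in the side view.
- **Cameras:** the side and top views disagreed by about 3 mm in x and 5–6 mm in y. I relied mainly on the top view and on relative offsets, and the fits confirmed that choice.
- **Bystanders:** I did not measure them. No contact showed in the wrist forces.

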